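Clip the wide relay onto the rail and close it up with the end stop

TASK

Mount the wider of the two loose relay modules on the sloping rail between power supply and end stop: hook its lip over the rail's upper edge and tilt it down until the foot clip snaps under the lower edge. Then slide the end stop along the rail so that it pushes the relay right up against the power supply, with no gap on either side. Leave the narrow relay, the timer and the tape where they are.

Things in the scene. Friction and masses are not known exactly. Their poses are not given: they have to be found in the camera images.
- rail: Steel top-hat rail, 35 mm wide, 260 long, fixed on a grey sloping stand. Origin: middle of its top plane. x: across the rail, up the slope and away from the robot; y: along it, to the robot's left; z: square to the slope, which rises 25 degrees. Lips at x = +-17.5 mm are 2.5 mm thick (z -2.5 to 0), 4.5 deep, free below; the sheet under the rail is at z = -20 mm.
- rail_upper_edge (a point): Top corner of the rail's upper (far) lip, at mid-length: (17.5, 0, 0) mm in the rail's frame; axes as the rail's.
- power_supply_face (a point): On the left face of the grey power supply block that is fixed on the rail's right end: (0, -80, 20) mm in the rail's frame. The block reaches from y = -125 to -80, x = -45 to 42, up to z = 72 mm; the relay must end against this face.
- end_stop (a joint): Bare metal L-shaped end stop on the rail, m: its right face is at rail y = 0.094 - value; grows as the stop slides right, to the power supply. About 2.5 N of friction; stays where left. It is 32 mm long along the rail: a foot 11 mm high and, on its left 12 mm, a plate 48 mm wide (rail x -24 to 24) up to z = 26 mm over the rail's top, 28 wide up to 38. Push the plate on its left side; room is free there.
- end_stop_face (a point): Middle of the end stop's right foot face (which meets the relay), 6 mm above the rail's top plane; axes as the rail's.
- relay_wide_mid (a point): Centre of the upper part of the white relay module that is 36 mm wide (y), 0.1 to 0.21 kg, loose, on its feet 52.5 mm below. z out of its top, x to its hook end. From here, mm: upper part x -23..23, z -18.5..17.5 (grip across y); lower part x -37..35 down to its underside z -37.5, which rests on the rail. Fitted, it lies near (-1.7, y, 37.5) in the rail's frame, axes agreeing, and slides easily.
- relay_wide_hook (a point): Wide relay: corner of underside and hook leg's inner face, (19.2, 0, -37.5) mm from relay_wide_mid; the rail's upper edge comes here. The leg reaches 15 mm below the underside; its toe points to -x, tip 4.4 mm from the leg; the mouth between underside and toe is 4.9 mm high at the leg, 7.3 at the tip, so the relay goes in tilted, foot end 15 to 28 degrees up off the rail.
- relay_wide_foot (a point): Wide relay: underside above its black spring clip, (-16.5, 0, -37.5) mm from relay_wide_mid; it comes to the rail's lower edge. The clip's nose has a ramp below and catches under the lip. Let down without a push the relay stays propped on the ramp; pressing the foot end with about 4 to 10 N snaps it.
- relay_wide_clip (a joint): Spring foot clip of the wide relay, m: 0 = out (sprung home), up to 0.006 as it is pushed back.
- relay_narrow_mid (a point): The same point on the narrow relay, alike but only 20 mm wide; to be left alone.
- lab_timer: White and blue desk timer 70x64x16 mm lying on the bench, origin under its centre; bystander.
- tape_roll: Roll of masking tape 78 mm across, 19 mm high, origin under its centre; bystander.

How it is judged:
On the way:
1. the wide relay is hooked on the upper edge, flat on the rail and its foot clip has snapped home (angle between the z axis of relay_wide_mid and the z axis of rail, either way round below 0.07 rad and z of relay_wide_hook in the frame of rail between -0.002 and 0.003 m and z of relay_wide_foot in the frame of rail between -0.002 and 0.002 m and x of relay_wide_hook in the frame of rail between 0.016 and 0.0205 m and value of joint relay_wide_clip below 0.0015 m), for 0.3 s.
At the end, for the whole second after the job is handed in: The wide relay sits flat on the rail (within 4 degrees, 2 mm at the foot, 3 mm at the hook), hooked at the upper edge, its foot clip sprung home under the lower edge, under 3 mm from the power supply; the end stop is under 3 mm from its other side and at rest (all of step 1 and y of relay_wide_mid in the frame of rail below -0.059 m and y of end_stop_face in the frame of relay_wide_mid below 0.021 m and velocity of joint end_stop below 0.01 m/s); the robot touches nothing.
It fails at once if the narrow relay is moved by more than 30 mm (distance of relay_narrow_mid from where it was at the start of the episode above 0.03 m).
It fails at once if the timer is moved by more than 40 mm (distance of lab_timer from where it was at the start of the episode above 0.04 m).
It fails at once if the tape is moved by more than 40 mm (distance of tape_roll from where it was at the start of the episode above 0.04 m).
It also fails if it takes over 61 s, if anything falls off the work surface, if the arm or the gripper's body presses on something with over 40 N, if the wrist force passes 120 N, or if a joint passes its speed limit or range.

ROBOT

A 6-joint arm with a two-finger parallel gripper is mounted at the origin on a cart in front of the work surface, level with it; the furniture and walls round the work are solid. World frame = base frame: x ahead of the robot, y to its left, z up, the work surface at z = 0. Lengths are in m, angles in rad, forces in N, time in s.
With the tool pointing down it reaches from about 0.3 to 0.95 m from the base axis. Payload 3.1 kg.
Tool frame: the origin (TCP) lies midway between the tips of the shut fingers; the grasp point (between the pads) lies 19 mm behind it; z points along the fingers, y is the line along which they close (so a half turn about z gives the same grasp; the last joint's range is limited). The gripper opens to 85 mm and grips with 20 to 120 N. Pads are 22 mm wide; open, the fingers measure 114 mm over their backs; the gripper's body (76 mm by 85 mm) begins 54 mm behind the grasp point. The pads swing forward as they close: fully open they stand 13 mm farther back than shut.
Start: joints at [1.044, 0.308, 1.634, -0, 1.2, -0.07], TCP at [0.276, 0.561, 0.231] pointing down, gripper open.
Joint ranges: [-3.06, 3.06], [-0.79, 1.96], [0.05, 2.63], [-1.19, 4.34], [0.05, 2.64], [-2.94, 2.94]. Speed limits (rad/s): [2.79, 2.79, 3.14, 3.14, 3.14, 3.14].

INTERFACE

Orientations are given as a 3x3 rotation matrix whose columns are the frame's x, y, z axes.
In Python, from bench import manip, cams, ticket gives the robot as it stands.
- The arm moves only by the tool jog_arm, never from a script. Its arguments are lists of equal length, an entry for each row: "delta_pos": the shift along the tool's x, y, z in units of 150 mm (1.0 is 150 mm), a list of three; "yaw": the turn about the tool's z in units of pi rad (1.0 is pi rad). In form: {"delta_pos": [[dx, dy, dz], ...], "yaw": [yaw, ...]}. A call has exactly 10 rows; each row is the pose to reach, as a shift and turn from the pose commanded when the call began, along the tool's axes at that moment, turning the shorter way round; what a row does not reach only later rows make up. A row lasts 1/10 s, in which the tool goes at most 50 mm and 8.59 degrees, less where a joint would pass 70% of its speed; a pose out of reach is approached as far as the arm can. A call with a number of a shift or a turn outside -1 to 1 is refused whole. A call with a gripper value outside its range is refused whole. "fingers" is the finger opening in mm, from 0 to 85.4, set as the call begins (left out, the last holds). The fingers move at their own pace and stop on an object; "grip_force" is the grip in N (left out, the last holds). Time passes only in rows, so rows that repeat a pose let the fingers close, or fill a call up. It gives the time, the measured TCP pose, the force, the opening and the grip force at its end, in the units of the state.
- manip.sense(): the state, without advancing time (a new reading comes with each control period).
- cams.read_camera(name): name is "scene" or "top" or "wrist"; returns the picture (480x640x3 uint8, blue, green, red); there is no depth.
- cams.calibration(name): a dict with "mtx" (3x3 intrinsics, pixels), "view" (4x4, takes a point from world to camera coordinates). Camera axes: x right, y down, z forward; pixel columns grow to the right and rows downward; lengths in m; the calibration is good to about 2 mm. A picture is of the moment at which its call begins: read the wrist's pose just before it. calibration takes no time and is no camera call; for the wrist camera it gives the pose at the moment of the call.
- ticket.hand_in(): hands the job in; it is judged then, once.
The state is a dict: "t": time; "joint_pos": joint angles; "dq": joint speeds; "joint_efforts": joint torques, N m; "ee_pos": TCP position; "tcp_rot": TCP orientation; "contact_force": force on the tool from outside, world axes, zero at the start; "moment": the same for the moment, N m; "grip_width": opening from 0.0 (shut) to 1.0 (fully open); "finger_force": force on a finger pad.
Only numpy, scipy, OpenCV 4.12 (cv2) and the standard library are available. Lean on these libraries where they do the work, as an engineer would, in place of code of your own. Each camera call takes 0.05 s, during which the arm holds its last target. There are 200 camera calls.

## Working session

There is one attempt and no reset: what is moved stays moved. The work goes in short steps, Python scripts to look and compute and a tool call to move; the robot and the scene stay as the last step left them, time stands still between calls to the robot, and variables do not carry over. Pictures are saved under pics/ and viewed, at most 10 in all, crops included, and the job is handed in when it is done.

Besides the shell and the picture viewer there is one more tool, called after ">>>" by a JSON object that holds its "name" and its "arguments". jog_arm: Moves the arm, as the interface text tells. Its arguments: {"type":"object","properties":{"delta_pos":{"type":"array","items":{"type":"array","items":{"type":"number"}}},"yaw":{"type":"array","items":{"type":"number"}},"fingers":{"type":"number"},"grip_force":{"type":"number"}},"required":["delta_pos","yaw"]}

```bash
mkdir -p pics
python3 - <<'E'
from bench import manip,cams
import cv2,numpy as np
np.set_printoptions(precision=4,suppress=True)
s=manip.sense(); print(s)
for n in("scene","top"):
    im=cams.read_camera(n); cv2.imwrite(f"pics/{n}0.png",im); c=cams.calibration(n); print(n,c)
E
ls
```

```text
{'t': 0.0, 'joint_pos': array([ 1.0443,  0.309 ,  1.6352, -0.    ,  1.1997, -0.0697]), 'dq': array([ 0.0023, -0.0028, -0.0016, -0.0007,  0.0002, -0.001 ]), 'joint_efforts': array([ -0.0006, -41.5249, -27.6667,  -0.0002,   0.0101,   0.    ]), 'ee_pos': array([0.2753, 0.5602, 0.23  ]), 'tcp_rot': array([[-0.8975,  0.4411, -0.0012],
       [ 0.4411,  0.8975, -0.002 ],
       [ 0.0002, -0.0023, -1.    ]]), 'contact_force': array([ 0.0188, -0.278 , -0.9106]), 'moment': array([-0.0066, -0.0121,  0.0459]), 'finger_force': 0.0, 'grip_width': 0.9981180267328024}
scene {'mtx': array([[507.813 ,   0.    , 316.1855],
       [  0.    , 507.813 , 242.2359],
       [  0.    ,   0.    ,   1.    ]]), 'view': array([[ 0.5298, -0.8481,  0.0115, -0.3533],
       [-0.4688, -0.3041, -0.8293,  0.2879],
       [ 0.7068,  0.434 , -0.5586,  0.6368],
       [ 0.    ,  0.    ,  0.    ,  1.    ]])}
top {'mtx': array([[496.5813,   0.    , 325.978 ],
       [  0.    , 496.5813, 246.3672],
       [  0.    ,   0.    ,   1.    ]]), 'view': array([[ 0.0077, -0.9999,  0.0064, -0.1142],
       [-0.9922, -0.0085, -0.1247,  0.5337],
       [ 0.1247, -0.0054, -0.9922,  1.1192],
       [ 0.    ,  0.    ,  0.    ,  1.    ]])}
pics
```

View pics/scene0.png

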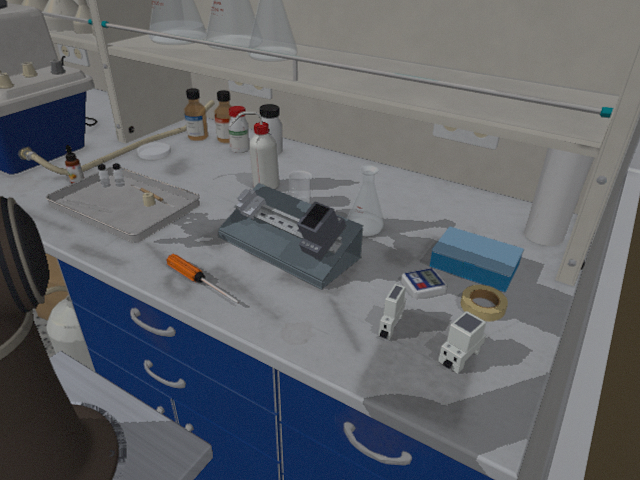

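View pics/top0.png

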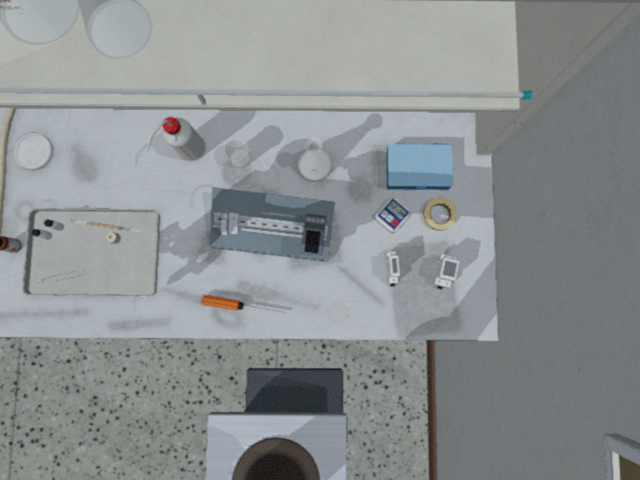

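The scene view shows the wide relay at about (465,342) with its black clip toward the robot. In the top view it is at (448,271), and the stand runs from (212,188) to (333,262) with the power supply on its right end. Next I'll enlarge both regions.

```bash
cat > h.py <<'E'
from bench import manip,cams
import cv2,numpy as np
np.set_printoptions(precision=4,suppress=True)
def ray(c,u,v):
    V=c["view"];R=V[:3,:3];o=-R.T@V[:3,3]
    d=R.T@np.linalg.solve(c["mtx"],[u,v,1]);return o,d
def onz(c,u,v,z):
    o,d=ray(c,u,v);return o+d*(z-o[2])/d[2]
def proj(c,p):
    q=c["view"]@np.r_[p,1];k=c["mtx"]@q[:3];return k[:2]/k[2]
def two(c1,p1,c2,p2):
    o1,d1=ray(c1,*p1);o2,d2=ray(c2,*p2)
    a=np.linalg.lstsq(np.c_[d1,-d2],o2-o1,rcond=None)[0]
    x,y=o1+a[0]*d1,o2+a[1]*d2;return (x+y)/2,np.linalg.norm(x-y)
E
python3 - <<'E'
from h import *
t=cv2.imread("pics/top0.png");s=cv2.imread("pics/scene0.png")
a=cv2.resize(t[180:270,205:339],None,fx=5,fy=5,interpolation=cv2.INTER_CUBIC)[:, :670]
b=cv2.resize(s[180:290,210:370],None,fx=5,fy=5,interpolation=cv2.INTER_CUBIC)
cv2.imwrite("pics/topcrop.png",a);cv2.imwrite("pics/scenecrop.png",b)
c=cams.calibration("top");print(onz(c,450,269,.07),onz(c,440,286,.02))
E
```

```text
[ 0.4814 -0.3877  0.07  ] [ 0.4456 -0.3763  0.02  ]
```

View pics/topcrop.png

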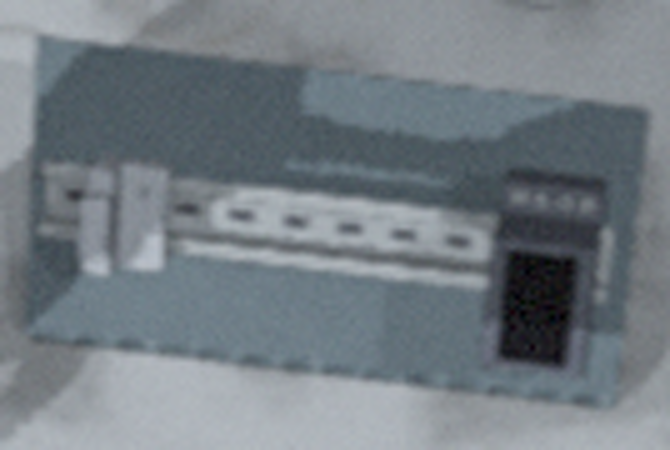

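View pics/scenecrop.png

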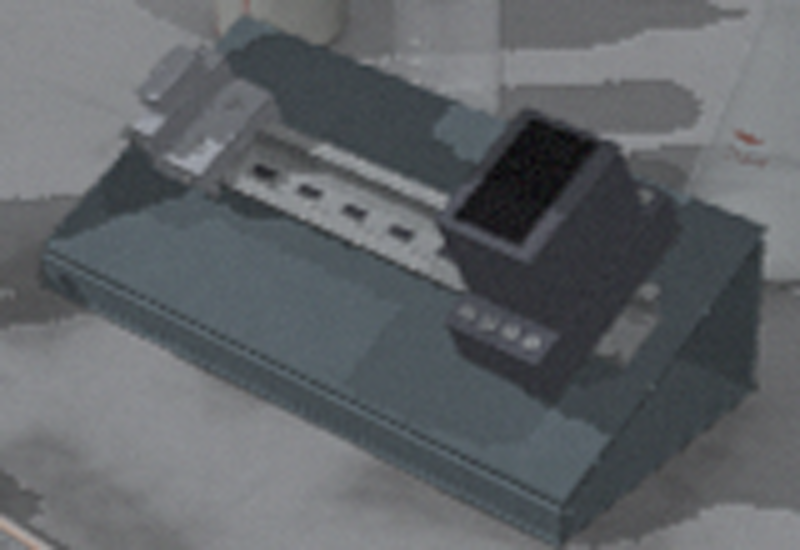

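The top crop shows the rail from (40,200) to (608,260), the end stop at (120,210) and the supply at (545,280). The scene crop agrees. Next step is rough positions, then wrist-camera looks.

```bash
cat >> h.py <<'E'
def tool(target,theta=None):
    "print shift in tool units from the measured pose to target; yaw for heading theta (deg, of tool y vs world y)"
    s=manip.sense();R=s["tcp_rot"];d=R.T@(np.array(target)-s["ee_pos"])/.15
    th=np.degrees(np.arctan2(-R[0,1],R[1,1]))
    print("shift",d,"yaw",None if theta is None else -(theta-th)/180,"heading now",th)
E
python3 - <<'E'
from h import *
t=cams.calibration("top");s=cams.calibration("scene");w=cams.calibration("wrist")
T=lambda u,v:(205+u/5,180+v/5)
S=lambda u,v:(210+u/5,180+v/5)
# supply top near-left, near-right corners; slots
print("slot1",two(t,T(188,210),s,S(263,172)))
print("slots",two(t,T(240,216),s,S(310,192)),two(t,T(348,229),s,S(400,232)))
print("railends z.08",onz(t,*T(40,200),.08),onz(t,*T(608,260),.08))
print("supply",two(t,T(487,370),s,S(440,215)))
ws=manip.sense();R=ws["tcp_rot"];V=w["view"]
print("cam in tool: axes\n",R.T@V[:3,:3].T,"pos",R.T@(-V[:3,:3].T@V[:3,3]-ws["ee_pos"]),w["mtx"])
E
```

```text
slot1 (array([0.5864, 0.0817, 0.0555]), np.float64(0.00023060891120301575))
slots (array([0.5845, 0.0573, 0.0549]), np.float64(0.0014816802472799274)) (array([0.5786, 0.0079, 0.0555]), np.float64(0.0007608657732067529))
railends z.08 [0.5862 0.1439 0.08  ] [ 0.5612 -0.1107  0.08  ]
supply (array([ 0.5068, -0.0596,  0.1236]), np.float64(0.0011836677441533542))
cam in tool: axes
 [[-0.0004 -0.9649 -0.2628]
 [ 1.     -0.0004 -0.    ]
 [-0.0001 -0.2628  0.9649]] pos [ 0.0666  0.001  -0.1433] [[429.2498   0.     315.6412]
 [  0.     429.2498 237.3163]
 [  0.       0.       1.    ]]
```

>>> {"name": "jog_arm", "arguments": {"delta_pos": [[-0.25,-0.17,0],[-0.5,-0.34,0],[-0.75,-0.5,0],[-1,-0.68,0],[-1,-0.68,0],[-1,-0.68,0],[-1,-0.68,0],[-1,-0.68,0],[-1,-0.68,0],[-1,-0.68,0]], "yaw": [0,0,0,0,0,0,0,0,0,0]}}

```text
t: 1.1
ee_pos: [0.3648, 0.404, 0.2312]
tcp_rot: [[-0.898, 0.44, -0.0], [0.44, 0.898, -0.0], [0.0, -0.0, -1.0]]
contact_force: [-0.5, 0.5, -0.8]
grip_width: 1.001
finger_force: 0.0
```

>>> {"name": "jog_arm", "arguments": {"delta_pos": [[-0.25,-0.17,0],[-0.5,-0.34,0],[-0.75,-0.5,0],[-1,-0.68,0],[-1,-0.68,0],[-1,-0.68,0],[-1,-0.68,0],[-1,-0.68,0],[-1,-0.68,0],[-1,-0.68,0]], "yaw": [0,0,0,0,0,0,0,0,0,0]}}

```text
t: 2.1
ee_pos: [0.4545, 0.2464, 0.2313]
tcp_rot: [[-0.898, 0.439, -0.0], [0.439, 0.898, -0.0], [0.0, -0.0, -1.0]]
contact_force: [-0.8, 0.4, -0.5]
grip_width: 0.999
finger_force: 0.0
```

>>> {"name": "jog_arm", "arguments": {"delta_pos": [[-0.25,-0.17,0],[-0.5,-0.34,0],[-0.75,-0.5,0],[-0.95,-0.55,0],[-0.95,-0.55,0],[-0.95,-0.55,0],[-0.95,-0.55,0],[-0.95,-0.55,0],[-0.95,-0.55,0],[-0.95,-0.55,0]], "yaw": [-0.03,-0.06,-0.09,-0.112,-0.112,-0.112,-0.112,-0.112,-0.112,-0.112]}}

```text
t: 3.1
ee_pos: [0.546, 0.1093, 0.2314]
tcp_rot: [[-0.995, 0.104, 0.0], [0.104, 0.995, 0.0], [-0.0, 0.0, -1.0]]
contact_force: [1.1, -0.2, 0.3]
grip_width: 0.996
finger_force: 0.0
```

Run:
```python
from h import *
tool([.55,-.03,.23],-6)
c=cams.calibration("wrist"); im=cams.read_camera("wrist"); cv2.imwrite("pics/w1.png",im); np.savez("w1",**c); print(manip.sense()["ee_pos"],manip.sense()["t"])
```

```text
shift [-0.1225 -0.9211  0.0091] yaw 0.0002852436404277952 heading now -5.948656144722997
[0.5462 0.1092 0.2314] 3.15
```

View pics/w1.png

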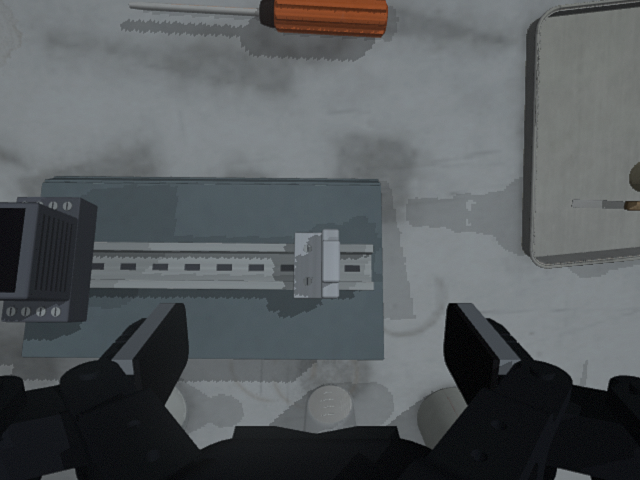

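The wrist view shows the rail nearly horizontal. Its near edge is at row ~243 and its far edge at ~289, with slots at row 267, the end stop at cols 295–338 and the rail's left end at col 373. I'll take a second view from another place.

>>> {"name": "jog_arm", "arguments": {"delta_pos": [[0.1,-0.25,0],[0.2,-0.5,0],[0.3,-0.75,0],[0.4,-0.9,0],[0.4,-0.9,0],[0.4,-0.9,0],[0.4,-0.9,0],[0.4,-0.9,0],[0.4,-0.9,0],[0.4,-0.9,0]], "yaw": [0,0,0,0,0,0,0,0,0,0]}}

```text
t: 4.15
ee_pos: [0.4729, -0.0188, 0.2312]
tcp_rot: [[-0.995, 0.104, -0.0], [0.104, 0.995, 0.0], [0.0, 0.0, -1.0]]
contact_force: [-0.1, 0.9, 0.0]
grip_width: 0.998
finger_force: 0.0
```

Run:
```python
from h import *
c=cams.calibration("wrist"); im=cams.read_camera("wrist"); cv2.imwrite("pics/w2.png",im); np.savez("w2",**c)
a=cv2.imread("pics/w1.png")
A=cv2.resize(a[230:300,60:400],None,fx=2.35,fy=4,interpolation=cv2.INTER_CUBIC)
B=cv2.resize(im[300:400,190:640],None,fx=799/450,fy=3,interpolation=cv2.INTER_CUBIC)
B=cv2.resize(B,(799,300)); A=cv2.resize(A,(799,280))
cv2.imwrite("pics/rails.png",np.vstack([A,B]))
```

```text
(no output)
```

View pics/rails.png

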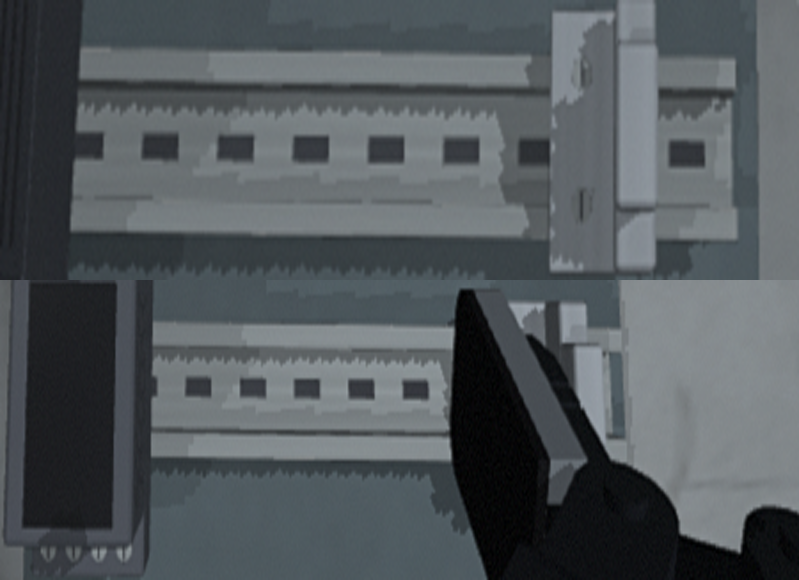

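The upper strip (view 1) shows both rail edges and the slots; the lower strip (view 2) shows the same with slots in between supply and finger. Next I'll fit edge lines and intersect the viewing planes.

Run:
```python
from h import *
C=[dict(np.load(f"w{i}.npz")) for i in(1,2)]
I=[cv2.GaussianBlur(cv2.cvtColor(cv2.imread(f"pics/w{i}.png"),6),(1,1),0).astype(float) for i in(1,2)]
def edge(im,c0,c1,r,s):
    g=np.gradient(cv2.GaussianBlur(im,(5,3),0),axis=0)*s
    P=[]
    for u in range(c0,c1):
        w=np.arange(r-4,r+5);q=np.clip(g[w,u],0,None)
        k=w[q.argmax()];k=np.arange(k-1,k+2);q=np.clip(g[k,u],0.01,None);P.append((u,(q*k).sum()/q.sum()))
    P=np.array(P);f=np.polyfit(*P.T,1);r_=P[:,1]-np.polyval(f,P[:,0])
    ok=abs(r_)<.7;f=np.polyfit(*P[ok].T,1);print("edge",f,r_[ok].std(),ok.mean());return f
def plane(c,f,u0,u1):
    o,d0=ray(c,u0,np.polyval(f,u0));_,d1=ray(c,u1,np.polyval(f,u1));n=np.cross(d0,d1);n/=np.linalg.norm(n);return n,n@o
L={}
for nm,spec in dict(near=[(110,280,242,1),(280,430,314,1)],far=[(160,275,289,-1),(280,435,360,-1)]).items():
    pl=[]
    for c,im,(a,b,r,s) in zip(C,I,spec):
        f=edge(im,a,b,r,s);pl.append(plane(c,f,a,b))
    (n1,k1),(n2,k2)=pl
    d=np.cross(n1,n2);d/=np.linalg.norm(d);d*=np.sign(d[1])
    p=np.linalg.solve([n1,n2,[0,1,0]],[k1,k2,.015])
    L[nm]=p;print(nm,"at y=.015",p,"dir",d,"heading",np.degrees(np.arctan2(-d[0],d[1])))
v=L["far"]-L["near"];print("width",np.linalg.norm(v-[0,v[1],0]),"slope",np.degrees(np.arctan2(v[2],v[0]/np.cos(.104))))
A=lambda x,y:(60+x*340/799,230+y/4);B=lambda x,y:(190+x*450/799,300+(y-280)/3)
S=[two(C[0],A(a,149),C[1],B(b,388)) for a,b in((160,198),(235,252),(310,307),(386,361),(461,415))]
for s in S:print("slot",*s)
# rail ends / supply face at far edge height
z=L["far"][2]
print("rail left end far corner",onz(C[0],*A(738,239),z),"supply left at far edge",onz(C[1],*B(151,458),z),onz(C[0],*A(70,236),z),"stop right face far",onz(C[0],*A(551,265),z+.01),"stop plate left",onz(C[0],*A(655,205),z+.02))
```

```text
edge [  0.0084 240.7686] 0.1796069531025174 1.0
edge [  0.008  311.4225] 0.19873655076951963 1.0
near at y=.015 [0.5593 0.015  0.0614] dir [0.1125 0.9936 0.0009] heading -6.460461780979397
edge [  0.0075 286.6585] 0.16944955495259878 1.0
edge [  0.0073 356.5255] 0.15017007298028895 1.0
far at y=.015 [0.5908 0.015  0.076 ] dir [0.1113 0.9938 0.0018] heading -6.3918171502275065
width 0.03465298969089585 slope 24.744021498859293
slot [ 0.5751 -0.0402  0.0569] 0.00010250109516089534
slot [ 0.5778 -0.0154  0.0568] 7.252367365736478e-05
slot [0.5801 0.0097 0.0576] 0.00021104310710504793
slot [0.583  0.0346 0.0567] 5.787653714334339e-05
slot [0.5857 0.0593 0.0566] 2.616870037925712e-05
rail left end far corner [0.606  0.1478 0.076 ] supply left at far edge [ 0.5829 -0.0612  0.076 ] [ 0.5833 -0.0629  0.076 ] stop right face far [0.6008 0.0892 0.086 ] stop plate left [0.5887 0.1219 0.096 ]
```

>>> {"name": "jog_arm", "arguments": {"delta_pos": [[-0.02,-0.3,0],[-0.05,-0.6,0],[-0.08,-0.9,0],[-0.1,-1,0],[-0.1,-1,0],[-0.1,-1,0],[-0.1,-1,0],[-0.1,-1,0],[-0.1,-1,0],[-0.1,-1,0]], "yaw": [0,0,0,0,0,0,0,0,0,0]}}

```text
t: 5.2
ee_pos: [0.4719, -0.1694, 0.2313]
tcp_rot: [[-0.995, 0.104, 0.0], [0.104, 0.995, 0.0], [-0.0, 0.0, -1.0]]
contact_force: [0.5, 0.4, -0.1]
grip_width: 1.0
finger_force: 0.0
```

>>> {"name": "jog_arm", "arguments": {"delta_pos": [[-0.02,-0.3,0],[-0.05,-0.6,0],[-0.08,-0.9,0],[-0.1,-1,0],[-0.1,-1,0],[-0.1,-1,0],[-0.1,-1,0],[-0.1,-1,0],[-0.1,-1,0],[-0.1,-1,0]], "yaw": [0,0,0,0,0,0,0,0,0,0]}}

```text
t: 6.2
ee_pos: [0.4713, -0.3201, 0.2314]
tcp_rot: [[-0.995, 0.104, 0.0], [0.104, 0.995, -0.0], [-0.0, -0.0, -1.0]]
contact_force: [-1.0, -0.0, -0.2]
grip_width: 1.0
finger_force: 0.0
```

>>> {"name": "jog_arm", "arguments": {"delta_pos": [[0,-0.3,0],[0,-0.35,0],[0,-0.35,0],[0,-0.35,0],[0,-0.35,0],[0,-0.35,0],[0,-0.35,0],[0,-0.35,0],[0,-0.35,0],[0,-0.35,0]], "yaw": [0.03,0.06,0.06,0.06,0.06,0.06,0.06,0.06,0.06,0.06]}}

```text
t: 7.2
ee_pos: [0.4656, -0.373, 0.2313]
tcp_rot: [[-0.957, 0.289, 0.0], [0.289, 0.957, -0.0], [-0.0, -0.0, -1.0]]
contact_force: [-0.2, -1.2, 0.5]
grip_width: 1.001
finger_force: 0.0
```

Run:
```python
from h import *
c=cams.calibration("wrist"); im=cams.read_camera("wrist"); cv2.imwrite("pics/w3.png",im); np.savez("w3",**c)
```

```text
(no output)
```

View pics/w3.png

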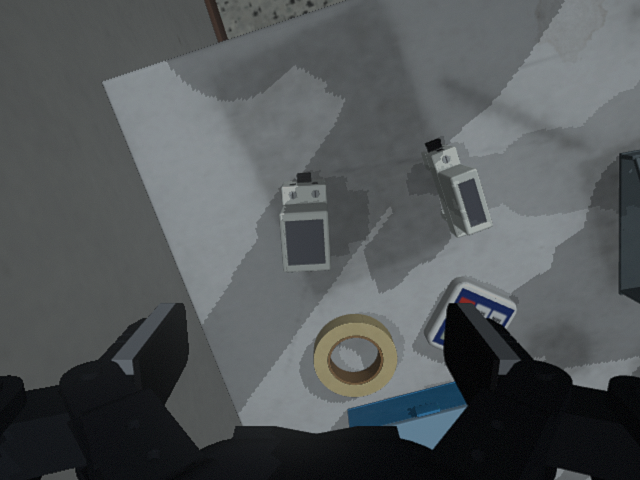

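The wide relay's dark top label lies at about (287–325, 219–266), with its top face at (280–330, 211–271) and nearly upright in the image. Next: the label's rectangle, cast onto z = 0.070.

Run:
```python
from h import *
c=dict(np.load("w3.npz"));im=cv2.imread("pics/w3.png");g=cv2.cvtColor(im,6)
m=np.zeros_like(g);m[214:270,282:330]=(g[214:270,282:330]<105)*255
k=max(cv2.findContours(m,0,2)[0],key=cv2.contourArea)
r=cv2.minAreaRect(k);b=cv2.boxPoints(r);print(r)
W=np.array([onz(c,u,v,.07) for u,v in b])[:,:2];print(W,W.mean(0))
for i in range(4):
    e=W[(i+1)%4]-W[i];print(np.linalg.norm(e),np.degrees(np.arctan2(e[1],e[0])))
# white top face
print([onz(c,u,v,.07)[:2] for u,v in((280,213),(328,211),(330,270),(284,271))])
mid=W.mean(0);tool([mid[0],mid[1],.0525-.019],-17)
```

```text
((304.8307800292969, 241.95382690429688), (45.041656494140625, 38.718074798583984), 86.8201675415039)
[[ 0.463  -0.395 ]
 [ 0.4696 -0.3676]
 [ 0.5031 -0.3757]
 [ 0.4964 -0.4039]] [ 0.483  -0.3856]
0.028170684220177218 76.43335631989228
0.03450324999773442 -13.46285424685011
0.02898934697334088 -103.47290629877021
0.03455889337490263 165.17966790896656
[array([ 0.4567, -0.3963]), array([ 0.4654, -0.3626]), array([ 0.5092, -0.3739]), array([ 0.4999, -0.4072])]
shift [-0.1353 -0.0465  1.3187] yaw 0.0010940517587048307 heading now -16.80307068343313
```

>>> {"name": "jog_arm", "arguments": {"delta_pos": [[-0.07,-0.02,0.2],[-0.135,-0.046,0.45],[-0.135,-0.046,0.7],[-0.135,-0.046,0.85],[-0.135,-0.046,0.9],[-0.135,-0.046,0.9],[-0.135,-0.046,0.9],[-0.135,-0.046,0.9],[-0.135,-0.046,0.9],[-0.135,-0.046,0.9]], "yaw": [-0.0145,-0.0145,-0.0145,-0.0145,-0.0145,-0.0145,-0.0145,-0.0145,-0.0145,-0.0145], "fingers": 70}}

```text
t: 8.25
ee_pos: [0.4836, -0.3861, 0.0976]
tcp_rot: [[-0.969, 0.245, 0.002], [0.245, 0.969, -0.001], [-0.002, -0.001, -1.0]]
contact_force: [-0.5, 0.4, 0.4]
grip_width: 0.819
finger_force: 0.0
```

Run:
```python
from h import *
tool([.483,-.3853,.0335],-14.2)
```

```text
shift [0.0057 0.0045 0.4272] yaw -1.7090526695806574e-05 heading now -14.203076294805244
```

>>> {"name": "jog_arm", "arguments": {"delta_pos": [[0.005,0.004,0.15],[0.005,0.004,0.3],[0.005,0.004,0.4],[0.005,0.004,0.427],[0.005,0.004,0.427],[0.005,0.004,0.427],[0.005,0.004,0.427],[0.005,0.004,0.427],[0.005,0.004,0.427],[0.005,0.004,0.427]], "yaw": [0,0,0,0,0,0,0,0,0,0]}}

```text
t: 9.25
ee_pos: [0.4826, -0.3849, 0.0326]
tcp_rot: [[-0.969, 0.245, 0.0], [0.245, 0.969, -0.0], [-0.001, -0.0, -1.0]]
contact_force: [-0.9, -1.3, -0.6]
grip_width: 0.823
finger_force: 0.0
```

>>> {"name": "jog_arm", "arguments": {"delta_pos": [[0,0,0],[0,0,0],[0,0,0],[0,0,0],[0,0,0],[0,0,0],[0,0,0],[0,0,0],[0,0,0],[0,0,0]], "yaw": [0,0,0,0,0,0,0,0,0,0], "fingers": 20, "grip_force": 50}}

```text
t: 10.25
ee_pos: [0.4825, -0.3849, 0.0324]
tcp_rot: [[-0.969, 0.245, 0.0], [0.245, 0.969, -0.0], [-0.0, -0.0, -1.0]]
contact_force: [-0.3, -1.4, 2.9]
grip_width: 0.417
finger_force: 50.1
```

>>> {"name": "jog_arm", "arguments": {"delta_pos": [[0,0,-0.05],[0,0,-0.15],[0,0,-0.4],[0,0,-0.65],[0,0,-0.85],[0,0,-1],[0,0.1,-1],[0,0.25,-1],[0,0.5,-1],[0,0.7,-1]], "yaw": [0,0,0,0,0,0,0,0,0,0]}}

```text
t: 11.25
ee_pos: [0.5071, -0.2796, 0.1805]
tcp_rot: [[-0.969, 0.246, -0.003], [0.246, 0.969, 0.003], [0.003, 0.002, -1.0]]
contact_force: [-0.4, -0.4, -2.2]
grip_width: 0.414
finger_force: 50.3
```

>>> {"name": "jog_arm", "arguments": {"delta_pos": [[0,0.1,-0.1],[0,0.2,-0.2],[0,0.4,-0.4],[0,0.65,-0.4],[0,0.85,-0.4],[0,1,-0.4],[0,1,-0.4],[0,1,-0.4],[0,1,-0.4],[0,1,-0.4]], "yaw": [-0.02,-0.044,-0.044,-0.044,-0.044,-0.044,-0.044,-0.044,-0.044,-0.044]}}

```text
t: 12.25
ee_pos: [0.5445, -0.1382, 0.2418]
tcp_rot: [[-0.994, 0.111, -0.001], [0.111, 0.994, 0.0], [0.001, -0.0, -1.0]]
contact_force: [0.0, -0.8, -2.1]
grip_width: 0.411
finger_force: 50.8
```

Run:
```python
from h import *
s=manip.sense();print(s["finger_force"],s["grip_width"],s["contact_force"])
tool([.5846,.0036,.101],-6.3)
```

```text
50.76537435874343 0.411412319454107 [ 0.0476 -0.7632 -2.0924]
shift [-0.1623  0.9692  0.9382] yaw -0.00026006768018738136 heading now -6.3468121824337285
```

>>> {"name": "jog_arm", "arguments": {"delta_pos": [[-0.03,0.2,0],[-0.08,0.45,0],[-0.13,0.7,0],[-0.162,0.9,0.05],[-0.162,0.969,0.2],[-0.162,0.969,0.4],[-0.162,0.969,0.55],[-0.162,0.969,0.65],[-0.162,0.969,0.7],[-0.162,0.969,0.7]], "yaw": [0,0,0,0,0,0,0,0,0,0]}}

```text
t: 13.25
ee_pos: [0.5844, 0.0037, 0.1363]
tcp_rot: [[-0.994, 0.11, -0.002], [0.11, 0.994, 0.0], [0.002, -0.0, -1.0]]
contact_force: [-0.5, 0.1, -2.0]
grip_width: 0.416
finger_force: 50.9
```

Run:
```python
from h import *
tool([.5846,.0036,.101],-6.3)
im=cams.read_camera("scene");cv2.imwrite("pics/s1.png",cv2.resize(im[130:290,210:390],None,fx=3.5,fy=3.5,interpolation=2))
```

```text
shift [-0.0016 -0.0005  0.2353] yaw -0.000207508909533955 heading now -6.337351603716112
```

View pics/s1.png

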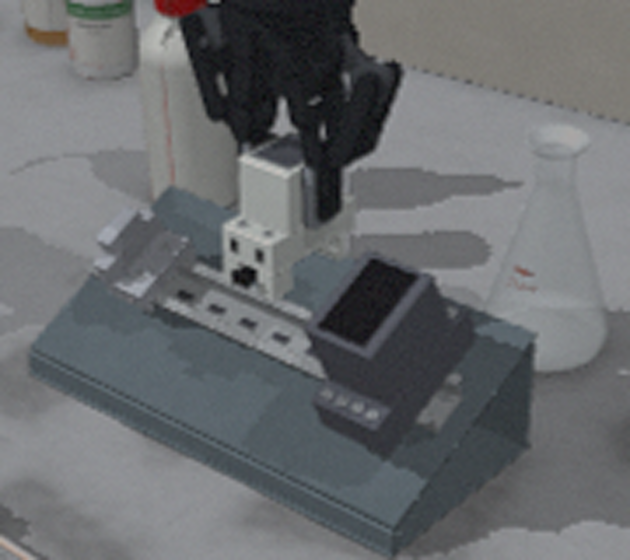

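The relay is held level above the rail at about (255,230), between the end stop and the supply. I'll descend behind the upper edge.

>>> {"name": "jog_arm", "arguments": {"delta_pos": [[0,0,0.06],[0,0,0.12],[0,0,0.17],[0,0,0.2],[0,0,0.22],[0,0,0.235],[0,0,0.235],[0,0,0.235],[0,0,0.235],[0,0,0.235]], "yaw": [0,0,0,0,0,0,0,0,0,0]}}

```text
t: 14.3
ee_pos: [0.5853, 0.0043, 0.1023]
tcp_rot: [[-0.994, 0.109, 0.001], [0.109, 0.994, -0.0], [-0.001, 0.0, -1.0]]
contact_force: [0.1, -0.3, -1.8]
grip_width: 0.411
finger_force: 50.9
```

>>> {"name": "jog_arm", "arguments": {"delta_pos": [[0.008,0,0.004],[0.017,0,0.008],[0.026,0,0.012],[0.035,0,0.016],[0.044,0,0.02],[0.053,0,0.025],[0.062,0,0.029],[0.07,0,0.033],[0.075,0,0.035],[0.075,0,0.035]], "yaw": [0,0,0,0,0,0,0,0,0,0]}}

```text
t: 15.3
ee_pos: [0.5736, 0.0055, 0.0966]
tcp_rot: [[-0.994, 0.109, -0.0], [0.109, 0.994, 0.0], [0.0, -0.0, -1.0]]
contact_force: [-0.9, 0.7, -2.4]
grip_width: 0.417
finger_force: 50.9
```

>>> {"name": "jog_arm", "arguments": {"delta_pos": [[0.004,0,0.002],[0.008,0,0.004],[0.012,0,0.006],[0.016,0,0.008],[0.02,0,0.009],[0.024,0,0.01],[0.028,0,0.01],[0.028,0,0.01],[0.028,0,0.01],[0.028,0,0.01]], "yaw": [0,0,0,0,0,0,0,0,0,0]}}

```text
t: 16.3
ee_pos: [0.5712, 0.0058, 0.0957]
tcp_rot: [[-0.994, 0.11, 0.003], [0.11, 0.994, -0.0], [-0.003, 0.0, -1.0]]
contact_force: [4.9, -0.9, -4.1]
grip_width: 0.415
finger_force: 50.6
```

>>> {"name": "jog_arm", "arguments": {"delta_pos": [[-0.006,0,-0.003],[-0.006,0,-0.006],[-0.006,0,-0.009],[-0.006,0,-0.012],[-0.006,0,-0.015],[-0.006,0,-0.018],[-0.006,0,-0.02],[-0.006,0,-0.02],[-0.006,0,-0.02],[-0.006,0,-0.02]], "yaw": [0,0,0,0,0,0,0,0,0,0]}}

```text
t: 17.3
ee_pos: [0.5712, 0.0058, 0.0959]
tcp_rot: [[-0.994, 0.11, 0.002], [0.11, 0.994, -0.0], [-0.002, 0.0, -1.0]]
contact_force: [10.3, -0.8, -16.4]
grip_width: 0.416
finger_force: 51.6
```

Upward motion is blocked with 16 N, so the toe is under the lip and the relay is hooked. I'll ease back down and release.

>>> {"name": "jog_arm", "arguments": {"delta_pos": [[0,0,0.008],[0,0,0.016],[0,0,0.022],[0,0,0.026],[0.003,0,0.026],[0.003,0,0.026],[0.003,0,0.026],[0.003,0,0.026],[0.003,0,0.026],[0.003,0,0.026]], "yaw": [0,0,0,0,0,0,0,0,0,0]}}

```text
t: 18.3
ee_pos: [0.5714, 0.0058, 0.0953]
tcp_rot: [[-0.994, 0.11, 0.003], [0.11, 0.994, -0.0], [-0.003, 0.0, -1.0]]
contact_force: [5.1, -0.8, 3.2]
grip_width: 0.42
finger_force: 53.7
```

>>> {"name": "jog_arm", "arguments": {"delta_pos": [[0,0,0],[0,0,0],[0,0,0],[0,0,0],[0,0,0],[0,0,0],[0,0,0],[0,0,0],[0,0,0],[0,0,0]], "yaw": [0,0,0,0,0,0,0,0,0,0], "fingers": 44}}

```text
t: 19.3
ee_pos: [0.5701, 0.0059, 0.0944]
tcp_rot: [[-0.994, 0.109, 0.0], [0.109, 0.994, -0.0], [-0.0, -0.0, -1.0]]
contact_force: [0.1, -0.7, 0.1]
grip_width: 0.517
finger_force: 0.0
```

Run:
```python
from h import *
im=cams.read_camera("scene");cv2.imwrite("pics/s2.png",cv2.resize(im[150:290,210:390],None,fx=3.5,fy=3.5,interpolation=2))
```

```text
(no output)
```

View pics/s2.png

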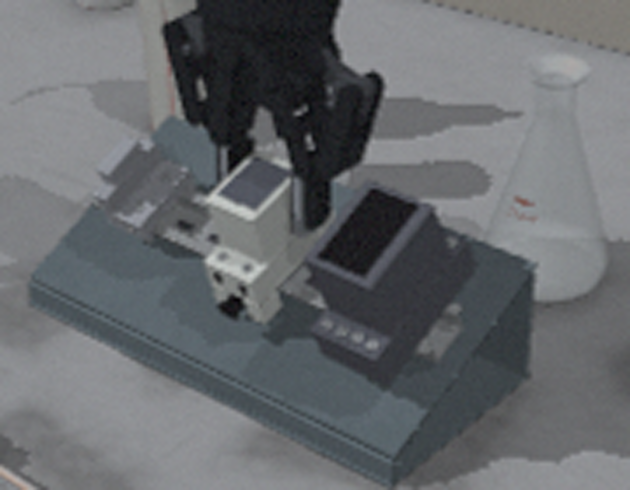

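The relay has swung down onto the rail at about (245,240), hooked behind. Now I'll lift away, close the fingers and press the foot end.

>>> {"name": "jog_arm", "arguments": {"delta_pos": [[0,0,-0.1],[0,0,-0.2],[0,0,-0.35],[0,0,-0.45],[0,0,-0.45],[0.1,0,-0.45],[0.2,0,-0.45],[0.3,0,-0.45],[0.3,0,-0.45],[0.3,0,-0.45]], "yaw": [0,0,0,0,0,0,0,0,0,0]}}

```text
t: 20.35
ee_pos: [0.5255, 0.0108, 0.1617]
tcp_rot: [[-0.994, 0.109, 0.001], [0.109, 0.994, -0.0], [-0.001, 0.0, -1.0]]
contact_force: [0.0, 0.4, 0.2]
grip_width: 0.513
finger_force: 0.0
```

>>> {"name": "jog_arm", "arguments": {"delta_pos": [[0,0,0],[0,0,0],[0,0,0],[0,0,0],[0,0,0],[0,0,0.05],[0,0,0.1],[0,0,0.14],[0,0,0.14],[0,0,0.14]], "yaw": [0,0,0,0,0,0,0,0,0,0], "fingers": 0}}

```text
t: 21.35
ee_pos: [0.525, 0.0108, 0.1403]
tcp_rot: [[-0.994, 0.11, -0.001], [0.11, 0.994, 0.0], [0.001, -0.0, -1.0]]
contact_force: [-0.6, 0.1, -0.3]
grip_width: 0.0
finger_force: 0.0
```

Run:
```python
from h import *
tool([.525,.0102,.1115],-6.3);print(manip.sense()["contact_force"])
```

```text
shift [-0.0003 -0.0043  0.1921] yaw 7.339655324622996e-05 heading now -6.286788620415678
[-0.617   0.0654 -0.3236]
```

>>> {"name": "jog_arm", "arguments": {"delta_pos": [[0,0,0.04],[0,0,0.08],[0,0,0.1],[0,0,0.12],[0,0,0.13],[0,0,0.14],[0,0,0.15],[0,0,0.16],[0,0,0.16],[0,0,0.16]], "yaw": [0,0,0,0,0,0,0,0,0,0]}}

```text
t: 22.35
ee_pos: [0.5254, 0.0108, 0.1169]
tcp_rot: [[-0.994, 0.109, 0.0], [0.109, 0.994, -0.0], [-0.0, -0.0, -1.0]]
contact_force: [0.7, -0.8, -0.9]
grip_width: -0.001
finger_force: 0.0
```

>>> {"name": "jog_arm", "arguments": {"delta_pos": [[0,0,0.006],[0,0,0.012],[0,0,0.018],[0,0,0.024],[0,0,0.03],[0,0,0.036],[0,0,0.042],[0,0,0.045],[0,0,0.045],[0,0,0.045]], "yaw": [0,0,0,0,0,0,0,0,0,0]}}

```text
t: 23.35
ee_pos: [0.5254, 0.0108, 0.1101]
tcp_rot: [[-0.994, 0.109, -0.0], [0.109, 0.994, -0.0], [-0.0, -0.0, -1.0]]
contact_force: [0.0, 0.1, 0.0]
grip_width: -0.002
finger_force: 0.0
```

>>> {"name": "jog_arm", "arguments": {"delta_pos": [[0,0,0.005],[0,0,0.01],[0,0,0.014],[0,0,0.018],[0,0,0.022],[0,0,0.026],[0,0,0.03],[0,0,0.03],[0,0,0.03],[0,0,0.03]], "yaw": [0,0,0,0,0,0,0,0,0,0]}}

```text
t: 24.35
ee_pos: [0.5246, 0.011, 0.1085]
tcp_rot: [[-0.994, 0.109, -0.003], [0.109, 0.994, 0.0], [0.003, -0.0, -1.0]]
contact_force: [-9.0, 0.1, 20.0]
grip_width: -0.001
finger_force: 10.7
```

Run:
```python
from h import *
im=cams.read_camera("scene");a=cv2.resize(im[180:270,230:340],None,fx=4.5,fy=4.5,interpolation=2)
cv2.imwrite("pics/s3.png",a)
```

```text
(no output)
```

View pics/s3.png

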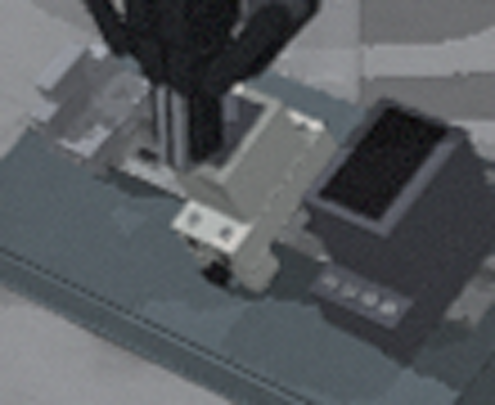

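The relay looks flat, with the shut fingers pressing its top near (200,160). The press reached 20 N at the height expected for a fitted relay. No picture views remain, so from here I check by numbers. I'll retreat to the left of the end stop.

>>> {"name": "jog_arm", "arguments": {"delta_pos": [[0,0,-0.1],[0,0,-0.3],[0,0,-0.5],[0,0,-0.6],[-0.05,0.2,-0.6],[-0.15,0.5,-0.6],[-0.25,0.8,-0.6],[-0.283,0.963,-0.6],[-0.283,0.963,-0.6],[-0.283,0.963,-0.6]], "yaw": [0,0,0,0,0,0,0,0,0,0]}}

```text
t: 25.4
ee_pos: [0.583, 0.1499, 0.195]
tcp_rot: [[-0.994, 0.108, -0.001], [0.108, 0.994, -0.001], [0.001, -0.001, -1.0]]
contact_force: [-1.6, -0.2, -1.2]
grip_width: -0.002
finger_force: 0.0
```

```bash
cat > chk.py <<'E'
from h import *
from scipy.spatial.transform import Rotation
c=cams.calibration("wrist");im=cams.read_camera("wrist");g=cv2.cvtColor(im,6);cv2.imwrite("pics/w4.png",im)
th=np.radians(-6.3);a=np.radians(25)
h=np.array([np.cos(th),np.sin(th),0]);Z=np.array([0,0,1.])
ex=np.cos(a)*h+np.sin(a)*Z;n=-np.sin(a)*h+np.cos(a)*Z;ey=np.cross(n,ex)
O=np.array([.5913,.018,.076])-.0175*ex
def onrail(u,v,z):
    o,d=ray(c,u,v);t=(z-(o-O)@n)/(d@n);p=o+d*t-O;return np.array([p@ex,p@ey])*1e3
if __name__=="__main__":
    for y in(-.015,-.03,-.06):
        q=proj(c,O+ex*-.0017+ey*y+n*.055);print("expected label px",y,q)
    tool(O-.002*ex+.130*ey+.014*n,-6.3)
    q=proj(c,O+ex*-.0017+ey*-.015+n*.055).astype(int)
    r=55;y0=max(q[1]-r,0);x0=max(q[0]-r,0)
    roi=g[y0:q[1]+r,x0:q[0]+r];t,m=cv2.threshold(roi,0,255,cv2.THRESH_OTSU);print("otsu",t,np.percentile(roi,[5,25,50,75,95]))
    for thr in(70,85,100):
        for k in cv2.findContours((roi<thr).astype(np.uint8),0,2)[0]:
            if 300<cv2.contourArea(k)<5000:
                b=cv2.boxPoints(cv2.minAreaRect(k))+[x0,y0];W=np.array([onrail(u,v,.055) for u,v in b])
                print(thr,cv2.contourArea(k),"rail mm",W.round(1).tolist(),W.mean(0))
E
python3 chk.py
```

```text
expected label px -0.015 [ 37.7134 215.5345]
expected label px -0.03 [  9.1857 215.4905]
expected label px -0.06 [-47.8666 215.4024]
shift [0.0039 0.0042 0.7641] yaw 0.00019490785627725377 heading now -6.264916585870094
otsu 123.0 [ 76.  79.  85. 128. 173.]
85 371.0 rail mm [[26.5, -31.3], [16.6, -32.5], [16.6, -11.2], [26.5, -10.2]] [ 21.539  -21.2909]
85 3067.5 rail mm [[9.2, -28.7], [-27.3, -27.6], [-22.8, 0.7], [13.5, -1.2]] [ -6.8146 -14.2292]
85 1036.5 rail mm [[-32.2, -38.7], [-32.3, 10.2], [-4.7, 12.7], [-4.7, -35.2]] [-18.4863 -12.7329]
100 1240.5 rail mm [[16.7, -32.8], [15.2, 14.4], [25.6, 15.7], [27.1, -31.2]] [21.1534 -8.4635]
100 3122.0 rail mm [[9.7, -28.9], [-27.3, -27.8], [-22.7, 0.8], [14.0, -1.2]] [ -6.5637 -14.2814]
100 1087.5 rail mm [[-32.2, -38.7], [-32.3, 10.2], [-4.7, 12.7], [-4.7, -35.2]] [-18.4863 -12.7329]
```

```bash
cat > prof.py <<'E'
from chk import *
def P(x,y,z):return proj(c,O+ex*x/1e3+ey*y/1e3+n*z/1e3)
def prof(y,z,xs):
    q=np.array([np.mean([g[tuple(np.clip(P(x,y+d,z)[::-1].round().astype(int),0,[479,639]))] for d in(-3,-1.5,0,1.5,3)]) for x in xs]);return q
def edges(y,z,x0,x1,thr=12):
    xs=np.arange(x0,x1,.25);q=cv2.GaussianBlur(prof(y,z,xs).reshape(-1,1),(1,9),0).ravel()
    d=np.gradient(q,xs);i=[k for k in range(1,len(d)-1) if abs(d[k])>thr and abs(d[k])>=abs(d[k-1]) and abs(d[k])>abs(d[k+1])]
    return [(round(float(xs[k]),1),int(d[k])) for k in i]
E
python3 - <<'E'
from prof import *
for y in(30,40,50):print("rail",y,edges(y,0,-35,35,8))
for y in(-20,-14,-8):print("relay top",y,edges(y,55,-45,35,8))
m=np.zeros_like(g);m[150:280,0:110]=(g[150:280,0:110]<100)*255
k=max(cv2.findContours(m,0,2)[0],key=lambda k:cv2.contourArea(k) if 2000<cv2.contourArea(k)<5000 else 0)
p=cv2.approxPolyDP(k,4,True)[:,0];print(p.tolist(),[onrail(*q,.055).round(1).tolist() for q in p])
E
```

```text
rail 30 [(-17.0, 25), (-11.0, -40), (-8.2, 19), (-4.8, 19), (17.8, -47), (24.8, 11)]
rail 40 [(-17.0, 30), (-10.8, -41), (-8.2, 20), (-4.8, 24), (-0.2, -42), (1.8, 11), (4.8, 34), (7.5, -9), (12.0, 8), (17.8, -42), (25.8, 12)]
rail 50 [(-17.0, 37), (-10.8, -42), (-8.2, 27), (-4.2, 18), (-0.2, -32), (5.0, 26), (12.2, 11), (17.8, -47), (25.0, 13)]
relay top -20 [(-43.0, -31), (-41.5, 14), (-40.5, -8), (-39.5, 10), (-28.0, 66), (-23.2, -73), (10.2, 63), (16.2, -56), (23.2, -36)]
relay top -14 [(-43.0, -29), (-41.5, 12), (-28.0, 69), (-23.2, -70), (10.2, 64), (16.2, -55), (23.2, -34)]
relay top -8 [(-43.0, -28), (-41.2, 17), (-28.0, 69), (-23.2, -69), (10.2, 63), (16.2, -56), (22.8, 24), (30.2, 21), (33.5, -55)]
[[23, 177], [10, 237], [63, 238], [73, 178]] [[-23.1, -26.0], [9.5, -29.0], [10.0, -1.3], [-22.5, 0.7]]
```

The rail edges read -17.0/17.8, so the calibration is good. The relay's top sits about 4.5 mm toward -x, which fits a tilt about the lower edge with the hook end lifted by its play. I'll press the hook-end shoulder down.

>>> {"name": "jog_arm", "arguments": {"delta_pos": [[-0.05,-0.25,0],[-0.1,-0.5,0],[-0.15,-0.75,0],[-0.198,-0.964,0],[-0.198,-0.964,0.1],[-0.198,-0.964,0.25],[-0.198,-0.964,0.4],[-0.198,-0.964,0.5],[-0.198,-0.964,0.533],[-0.198,-0.964,0.533]], "yaw": [0,0,0,0,0,0,0,0,0,0]}}

```text
t: 26.5
ee_pos: [0.5962, 0.0028, 0.1147]
tcp_rot: [[-0.994, 0.11, -0.002], [0.11, 0.994, 0.0], [0.002, -0.0, -1.0]]
contact_force: [0.1, 0.1, -0.1]
grip_width: 0.001
finger_force: 0.0
```

>>> {"name": "jog_arm", "arguments": {"delta_pos": [[0,0,0.015],[0,0,0.03],[0,0,0.045],[0,0,0.06],[0,0,0.07],[0,0,0.08],[0,0,0.085],[0,0,0.09],[0,0,0.09],[0,0,0.09]], "yaw": [0,0,0,0,0,0,0,0,0,0]}}

```text
t: 27.5
ee_pos: [0.5976, 0.0028, 0.1025]
tcp_rot: [[-0.994, 0.109, 0.001], [0.109, 0.994, -0.0], [-0.001, 0.0, -1.0]]
contact_force: [1.0, 0.4, 1.1]
grip_width: -0.001
finger_force: 0.6
```

Contact has just begun; press further.

>>> {"name": "jog_arm", "arguments": {"delta_pos": [[0,0,0.005],[0,0,0.01],[0,0,0.015],[0,0,0.02],[0,0,0.025],[0,0,0.03],[0,0,0.035],[0,0,0.035],[0,0,0.035],[0,0,0.035]], "yaw": [0,0,0,0,0,0,0,0,0,0]}}

```text
t: 28.5
ee_pos: [0.6002, 0.0025, 0.0998]
tcp_rot: [[-0.994, 0.109, 0.007], [0.109, 0.994, -0.001], [-0.007, 0.0, -1.0]]
contact_force: [0.7, 0.3, 9.6]
grip_width: -0.002
finger_force: 5.0
```

>>> {"name": "jog_arm", "arguments": {"delta_pos": [[0,0,-0.1],[0,0,-0.3],[0,0,-0.5],[0,0,-0.64],[0.05,0.25,-0.64],[0.1,0.5,-0.64],[0.15,0.75,-0.64],[0.2,0.964,-0.64],[0.2,0.964,-0.64],[0.2,0.964,-0.64]], "yaw": [0,0,0,0,0,0,0,0,0,0]}}

```text
t: 29.5
ee_pos: [0.5819, 0.1501, 0.1923]
tcp_rot: [[-0.994, 0.107, -0.002], [0.107, 0.994, -0.001], [0.002, -0.001, -1.0]]
contact_force: [0.1, 0.5, -0.5]
grip_width: -0.001
finger_force: 0.0
```

Run:
```python
from prof import *
for y in(40,50):print("rail",y,edges(y,0,-35,35,20))
for y in(-20,-14,-8):print("relay top",y,edges(y,55,-45,35,20))
tool(O-.002*ex+.130*ey+.014*n,-6.3);print(manip.sense()["t"])
```

```text
rail 40 [(-16.8, 38), (-10.8, -48), (-8.2, 22), (-4.5, 21), (-0.2, -37), (4.8, 31), (17.5, -42)]
rail 50 [(-16.8, 38), (-10.8, -48), (-8.2, 28), (-4.5, 23), (-0.2, -32), (17.8, -44)]
relay top -20 [(-43.5, -27), (-24.0, 67), (-18.8, -59), (15.5, 72), (21.0, -58), (23.5, -28)]
relay top -14 [(-43.8, -24), (-24.0, 64), (-18.8, -64), (15.5, 73), (21.0, -58)]
relay top -8 [(-43.8, -24), (-26.5, 26), (-23.8, 27), (-18.8, -73), (15.5, 75), (21.0, -57)]
shift [-0.0001  0.004   0.7461] yaw 0.000293221087153745 heading now -6.247220204312326
29.55
```

The top face now spans -24.0 to 21.0 mm against an expected -24.7 to 21.3, so the relay is flat. I'll go down left of the end stop's plate.

>>> {"name": "jog_arm", "arguments": {"delta_pos": [[0,0.01,0.2],[0,0.02,0.4],[0,0.02,0.55],[0,0.02,0.65],[0,0.02,0.72],[0,0.02,0.746],[0,0.02,0.746],[0,0.02,0.746],[0,0.02,0.746],[0,0.02,0.746]], "yaw": [0,0,0,0,0,0,0,0,0,0]}}

```text
t: 30.55
ee_pos: [0.5841, 0.153, 0.082]
tcp_rot: [[-0.994, 0.109, 0.002], [0.109, 0.994, 0.0], [-0.002, 0.001, -1.0]]
contact_force: [0.7, 1.1, -1.0]
grip_width: -0.001
finger_force: 0.0
```

>>> {"name": "jog_arm", "arguments": {"delta_pos": [[0,-0.05,0],[0,-0.1,0],[0,-0.15,0],[0,-0.2,0],[0,-0.25,0],[0,-0.3,0],[0,-0.35,0],[0,-0.4,0],[0,-0.45,0],[0,-0.5,0]], "yaw": [0,0,0,0,0,0,0,0,0,0]}}

```text
t: 31.55
ee_pos: [0.5751, 0.0776, 0.081]
tcp_rot: [[-0.994, 0.109, -0.0], [0.109, 0.994, 0.0], [0.0, 0.0, -1.0]]
contact_force: [-0.6, 3.6, 2.2]
grip_width: -0.005
finger_force: 1.4
```

>>> {"name": "jog_arm", "arguments": {"delta_pos": [[0,-0.04,0],[0,-0.08,0],[0,-0.12,0],[0,-0.16,0],[0,-0.2,0],[0,-0.23,0],[0,-0.26,0],[0,-0.28,0],[0,-0.28,0],[0,-0.28,0]], "yaw": [0,0,0,0,0,0,0,0,0,0]}}

```text
t: 32.55
ee_pos: [0.5705, 0.0357, 0.0808]
tcp_rot: [[-0.994, 0.109, -0.0], [0.109, 0.994, -0.001], [-0.0, -0.001, -1.0]]
contact_force: [-0.4, 1.2, 0.3]
grip_width: -0.0
finger_force: 0.6
```

Run:
```python
from prof import *
p=(manip.sense()["ee_pos"]-O);print("tcp in rail",p@ex,p@ey,p@n)
for y in(-45,-35,-25,-14):print("relay top",y,edges(y,55,-45,35,20))
```

```text
tcp in rail -0.0009679667462989955 0.015363739250005016 0.013814015432744497
relay top -45 [(-29.5, 42), (-24.0, 42), (-18.8, -83), (15.2, 84), (20.8, -60)]
relay top -35 [(-29.8, 68), (-23.5, 25), (-18.8, -50), (15.2, 43), (17.2, -39), (18.5, -39)]
relay top -25 [(-31.0, -32), (-29.8, 103), (-26.8, -21), (12.8, -30)]
relay top -14 [(-17.2, 26), (8.2, -41)]
```

>>> {"name": "jog_arm", "arguments": {"delta_pos": [[0,-0.01,0],[0,-0.02,0],[0,-0.03,0],[0,-0.04,0],[0,-0.05,0],[0,-0.06,0],[0,-0.065,0],[0,-0.07,0],[0,-0.07,0],[0,-0.07,0]], "yaw": [0,0,0,0,0,0,0,0,0,0]}}

```text
t: 33.6
ee_pos: [0.5694, 0.0258, 0.0809]
tcp_rot: [[-0.994, 0.109, -0.0], [0.109, 0.994, -0.0], [0.0, -0.0, -1.0]]
contact_force: [0.5, 3.4, -1.4]
grip_width: -0.0
finger_force: 1.7
```

>>> {"name": "jog_arm", "arguments": {"delta_pos": [[0,-0.006,0],[0,-0.012,0],[0,-0.018,0],[0,-0.024,0],[0,-0.03,0],[0,-0.036,0],[0,-0.042,0],[0,-0.046,0],[0,-0.046,0],[0,-0.046,0]], "yaw": [0,0,0,0,0,0,0,0,0,0]}}

```text
t: 34.6
ee_pos: [0.5689, 0.0214, 0.081]
tcp_rot: [[-0.994, 0.111, 0.001], [0.111, 0.994, 0.004], [-0.0, 0.004, -1.0]]
contact_force: [1.5, 11.2, -3.5]
grip_width: 0.002
finger_force: 5.4
```

>>> {"name": "jog_arm", "arguments": {"delta_pos": [[0,-0.003,0],[0,-0.006,0],[0,-0.009,0],[0,-0.012,0],[0,-0.015,0],[0,-0.015,0],[0,-0.015,0],[0,-0.015,0],[0,-0.015,0],[0,-0.015,0]], "yaw": [0,0,0,0,0,0,0,0,0,0]}}

```text
t: 35.6
ee_pos: [0.5689, 0.0213, 0.081]
tcp_rot: [[-0.994, 0.112, 0.001], [0.112, 0.994, 0.007], [-0.0, 0.007, -1.0]]
contact_force: [2.9, 16.7, -3.1]
grip_width: 0.0
finger_force: 8.4
```

>>> {"name": "jog_arm", "arguments": {"delta_pos": [[0,0.05,0],[0,0.15,0],[0,0.3,0],[0,0.45,0],[0,0.55,-0.1],[0,0.6,-0.25],[0,0.6,-0.45],[0,0.6,-0.65],[0,0.6,-0.75],[0,0.6,-0.75]], "yaw": [0,0,0,0,0,0,0,0,0,0]}}

```text
t: 36.6
ee_pos: [0.5805, 0.1063, 0.1966]
tcp_rot: [[-0.994, 0.109, 0.006], [0.109, 0.994, -0.0], [-0.006, 0.0, -1.0]]
contact_force: [-0.5, 0.6, 0.9]
grip_width: -0.0
finger_force: 0.0
```

```bash
cat > fin.py <<'E'
from prof import *
s=manip.sense();print(s["t"],s["contact_force"])
for y in(-70,-62,-54):print("relay top",y,edges(y,55,-45,35,20))
print("rail",edges(50,0,-35,35,20))
def yed(x,z,y0,y1):
    ys=np.arange(y0,y1,.25);q=np.array([np.mean([g[tuple(np.clip(P(x+d,y,z)[::-1].round().astype(int),0,[479,639]))] for d in(-2,-1,0,1,2)]) for y in ys])
    q=cv2.GaussianBlur(q.reshape(-1,1),(1,7),0).ravel();d=np.gradient(q,ys)
    return [(round(float(ys[k]),1),int(d[k])) for k in range(1,len(d)-1) if abs(d[k])>12 and abs(d[k])>=abs(d[k-1]) and abs(d[k])>abs(d[k+1])]
print("relay top along y",yed(0,55,-100,-20));print("frame px",P(0,-62,55))
print("stop foot along y, z=11",yed(-6,11,-60,10),yed(6,11,-60,10))
E
python3 fin.py
```

```text
36.65 [ 0.3496  0.5155 -0.3139]
relay top -70 [(-43.0, -28), (-26.5, -23), (-24.2, 71), (-19.0, -74), (14.8, 69), (20.8, -57), (33.8, 21)]
relay top -62 [(-43.2, -31), (-24.2, 73), (-19.0, -73), (15.0, 71), (20.8, -55), (23.5, -30)]
relay top -54 [(-43.0, -26), (-26.5, 65), (-24.0, 26), (-19.0, -70), (15.0, 70), (20.8, -56)]
rail [(-17.0, 38), (-11.2, -40), (-8.5, 27), (-4.8, 22), (17.2, -50)]
relay top along y [(-78.2, 54), (-76.0, -79), (-47.8, 88), (-43.0, -43), (-26.2, 35), (-25.2, -32), (-21.2, 31)]
frame px [ 31.354  213.1942]
stop foot along y, z=11 [(-49.0, 32), (-47.8, -29), (-43.0, 25), (-41.8, -15), (-35.2, 42), (-22.8, -41), (-12.2, 15), (-11.2, -14)] [(-49.0, 36), (-47.8, -31), (-42.0, -15), (-35.2, 42), (-22.8, -38), (-12.2, 12), (-8.2, 28), (-7.0, -23), (3.8, 28)]
```

The relay's top spans x -24.2 to 20.8 and its label is centred at y = -62, so it is flat, seated and against the supply. The end stop held without moving under 16 N, and the arm is clear. I'll hand in.

```bash
python3 -c "
from bench import ticket
print(ticket.hand_in())"
```

```text
the job is handed in; nothing more can be done
None
```

I handed the job in at about 37 s: the wide relay is hooked and lies flat on the rail, with the end stop pushing it against the power supply. The clip was not seen directly, but the foot end took about 20 N and the relay stayed flat; no pass/fail verdict came back.

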